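# Put the thread spools away by size on the fly-tying bench

### The job

Put each of the four thread spools into the round dish of its own size - the largest spool in the largest dish, the next in the next, down to the smallest in the smallest - so that each stands upright, flat on the dish's floor. Leave the varnish bottle and the brass hair stacker standing where they are.

Things in the scene. Friction and masses are not known exactly. Their poses are not given: they have to be found in the camera images.
- spool_tiny: the smallest of four thread spools: pale wooden end flanges, wound with orange thread, standing upright and loose on the table; flange diameter 24 mm, height 30 mm, wound part 21 mm in diameter, flanges 5 mm thick, 15 g give or take a third. Origin: centre of the underside; z up along its axis
- spool_small: the second smallest of four thread spools: pale wooden end flanges, wound with orange thread, standing upright and loose on the table; flange diameter 34 mm, height 38 mm, wound part 29 mm in diameter, flanges 5 mm thick, 30 g give or take a third. Origin: centre of the underside; z up along its axis
- spool_medium: the second largest of four thread spools: pale wooden end flanges, wound with orange thread, standing upright and loose on the table; flange diameter 45 mm, height 46 mm, wound part 39 mm in diameter, flanges 5 mm thick, 50 g give or take a third. Origin: centre of the underside; z up along its axis
- spool_large: the largest of four thread spools: pale wooden end flanges, wound with orange thread, standing upright and loose on the table; flange diameter 56 mm, height 54 mm, wound part 48 mm in diameter, flanges 5 mm thick, 80 g give or take a third. Origin: centre of the underside; z up along its axis
- dish_tiny: the smallest of four shallow round aluminium spool dishes, fixed to the table: inside diameter 42 mm, wall 3 mm thick (outside 48 mm), rim 9 mm above the table, flat inner floor 3 mm above the table. Origin: centre of its underside on the table, z up. Dish for the 24 mm spool
- dish_small: the second smallest of four shallow round aluminium spool dishes, fixed to the table: inside diameter 52 mm, wall 3 mm thick (outside 58 mm), rim 9 mm above the table, flat inner floor 3 mm above the table. Origin: centre of its underside on the table, z up. Dish for the 34 mm spool
- dish_medium: the second largest of four shallow round aluminium spool dishes, fixed to the table: inside diameter 63 mm, wall 3 mm thick (outside 69 mm), rim 9 mm above the table, flat inner floor 3 mm above the table. Origin: centre of its underside on the table, z up. Dish for the 45 mm spool
- dish_large: the largest of four shallow round aluminium spool dishes, fixed to the table: inside diameter 74 mm, wall 3 mm thick (outside 80 mm), rim 9 mm above the table, flat inner floor 3 mm above the table. Origin: centre of its underside on the table, z up. Dish for the 56 mm spool
- varnish_bottle: small amber glass bottle with a white cap, standing loose among the spools; 32 mm in diameter, cap 19 mm in diameter, 60 mm tall. Not to be moved. Origin: centre of the underside, z up. (Other things on the table - vise, organiser box, cards, wax tub - are fixed, well outside the area where spools and dishes stand, which spans about 0.43 to 0.62 m ahead of the robot and 0.35 m to either side)
- hair_stacker: brass tool like a narrow tube with a wider foot and collar, standing upright and loose among the spools; foot 34 mm in diameter, 64 mm tall. Not a spool; not to be moved. Origin: centre of the underside, z up
Not all that is in view belongs to the job. What is shaped like the spool_medium but blue or purple is not meant. What is shaped like the spool_small but pink is not meant.

How it is judged:
At the end, for the whole second after the job is handed in: Each spool stands in the dish of its own size rank: centre within 12 mm, underside on the dish floor (under 6 mm above the table), upright within 0.12 rad, released, at rest; varnish bottle and hair stacker upright within 0.15 rad and within 25 mm of where they began (horizontal distance between spool_tiny and dish_tiny below 0.012 m and z of spool_tiny in the frame of dish_tiny between 0 and 0.006 m and angle between each of spool_tiny, spool_small, spool_medium, spool_large's own z axis and vertical below 0.12 rad and linear speed of each of spool_tiny, spool_small, spool_medium, spool_large below 0.02 m/s and horizontal distance between spool_small and dish_small below 0.012 m and z of spool_small in the frame of dish_small between 0 and 0.006 m and horizontal distance between spool_medium and dish_medium below 0.012 m and z of spool_medium in the frame of dish_medium between 0 and 0.006 m and horizontal distance between spool_large and dish_large below 0.012 m and z of spool_large in the frame of dish_large between 0 and 0.006 m and distance of each of varnish_bottle, hair_stacker from where it was at the start of the episode below 0.025 m and angle between each of varnish_bottle, hair_stacker's own z axis and vertical below 0.15 rad); the robot touches nothing.
It fails at once if the varnish bottle is pushed more than 25 mm away or tipped (distance of varnish_bottle from where it was at the start of the episode above 0.025 m or angle between varnish_bottle's own z axis and vertical above 0.4 rad).
It fails at once if the hair stacker is pushed more than 25 mm away or tipped (distance of hair_stacker from where it was at the start of the episode above 0.025 m or angle between hair_stacker's own z axis and vertical above 0.4 rad).
It also fails if it takes over 99 s, if anything falls off the work surface, if the arm or the gripper's body presses on something with over 40 N, if the wrist force passes 120 N, or if a joint passes its speed limit or range.

### The arm

A 7-joint arm with a two-finger parallel gripper is mounted at the origin on the work surface. World frame = base frame: x ahead of the robot, y to its left, z up, the work surface at z = 0. Lengths are in m, angles in rad, forces in N, time in s.
With the tool pointing down it reaches from about 0.4 to 0.9 m from the base axis. Payload 5.6 kg.
Tool frame: the origin (TCP) lies midway between the tips of the shut fingers; the grasp point (between the pads) lies 19 mm behind it; z points along the fingers, y is the direction in which the jaws open and shut (so a half turn about z gives the same grasp; the last joint's range is limited). The gripper opens to 92 mm and grips with 3 to 60 N. Pads are 20 mm wide; open, the fingers measure 128 mm over their backs; the gripper's body (75 mm by 189 mm) begins 69 mm behind the grasp point.
Start: joints at [1.075, 0.468, -0.012, 1.603, 0.006, 1.071, -0.056], TCP at [0.284, -0.585, 0.215] pointing down, gripper open.
Joint ranges: [-2.53, 2.53], [-0.31, 2.02], [-1.57, 1.55], [0.28, 2.44], [-1.29, 4.43], [0.15, 1.84], [-2.92, 2.92]. Speed limits (rad/s): [2.57, 2.57, 3.14, 3.14, 3.14, 3.14, 3.14].

### API

Orientations are given as a unit quaternion [x, y, z, w].
In Python, from bench import * gives the robot as it stands.
- The arm moves only by the shell command python3 -m creep 'ROWS' [FORCE]. ROWS is JSON, a list of rows, each a list of 3 entries, a list of its own where there are three numbers: the turn, a rotation vector about the tool's x, y, z in rad, then the shift along the tool's x, y, z in mm, then the closure, from -1 (fully open) to 1 (shut), so that 0 is half open. A call has 1 to 12 rows; each row is the pose to reach, as a shift and turn from the pose commanded when the call began, along the tool's axes at that moment; what a row does not reach only later rows make up. A row lasts 1/10 s, in which the tool goes at most 50 mm and 8.59 degrees, less where a joint would pass 70% of its speed; a pose out of reach is approached as far as the arm can. A call with a gripper value outside its range is refused whole. The fingers move at their own pace and stop on an object; FORCE is the grip in N (left out, the last holds). Time passes only in rows, so rows that repeat a pose let the fingers close. It gives the time, the measured TCP pose, the force and the opening at its end, in the units of the state.
- observe(): the state, without advancing time (a new reading comes with each control period).
- camera(name): name is "side" or "top"; returns the picture (384x512x3 uint8, red, green, blue); there is no depth.
- camera_model(name): a dict with "mtx" (3x3 intrinsics, pixels), "camera_from_world" (4x4, takes a point from world to camera coordinates). Camera axes: x right, y up, looking along -z (the intrinsics and any distortion apply to the point x, -y, -z); pixel columns grow to the right and rows downward; lengths in m; the calibration is good to about 2 mm. A picture is of the moment at which its call begins. camera_model takes no time and is no camera call.
- finish_job(): hands the job in, once; it reports no verdict.
The state is a dict: "t": time; "qpos": joint angles; "joint_vel": joint speeds; "joint_efforts": joint torques, N m; "position": TCP position; "tcp_rot": TCP orientation; "contact_force": force on the tool from outside, world axes, zero at the start; "moment": the same for the moment, N m; "finger_gap": finger opening in m.
Only numpy, scipy, OpenCV 4.12 (cv2) and the standard library are available. Lean on these libraries where they do the work, as an engineer would, in place of code of your own. Each camera call takes 0.05 s, during which the arm holds its last target. There are 200 camera calls.

## Working session

There is one attempt and no reset: what is moved stays moved. The work goes in short steps, Python scripts to look and compute and a shell command to move; the robot and the scene stay as the last step left them, time stands still between calls to the robot, and variables do not carry over. Pictures are saved under pics/ and viewed, about 12 in all and at most 16, crops included, and the job is handed in when it is done.

```bash
ls; mkdir -p pics; python3 - <<'E'
from bench import *
import cv2,numpy as np
s=observe();print(s)
for n in("top","side"):
    im=camera(n);cv2.imwrite(f"pics/{n}0.png",cv2.resize(im[:,:,::-1],(800,600),interpolation=cv2.INTER_CUBIC));cv2.imwrite(f"{n}0_raw.png",im[:,:,::-1])
    print(n,camera_model(n))
E
```

```text
pics
{'t': 0.0, 'qpos': array([ 1.07499961,  0.46834276, -0.01163404,  1.60360172,  0.00599246,
        1.07140069, -0.05631048]), 'joint_vel': array([-0.00052772, -0.00022803,  0.0007154 ,  0.00057473,  0.00163414,
        0.00095377, -0.00172574]), 'joint_efforts': array([ 9.11202335e-06, -5.20578003e+01, -1.22629688e-02, -2.43748891e+01,
       -5.66873490e-02,  1.73077063e-02,  1.33239123e-04]), 'position': array([ 0.28406923, -0.58400361,  0.21367175]), 'tcp_rot': array([ 9.74486459e-01,  2.24444658e-01, -2.41513519e-04, -8.24200513e-04]), 'contact_force': array([-0.31844686,  0.65607215,  0.3172464 ]), 'moment': array([-0.05379718, -0.01551034,  0.03662285]), 'finger_gap': 0.09212559680933896}
top {'mtx': array([[483.37089238,   0.        , 259.44144058],
       [  0.        , 483.37089238, 188.96900155],
       [  0.        ,   0.        ,   1.        ]]), 'camera_from_world': array([[ 0.01188836, -0.99985225, -0.01241535, -0.03927875],
       [ 0.99157746,  0.01018674,  0.12911376, -0.55931572],
       [-0.12896821, -0.01384573,  0.99155206, -1.17311314],
       [ 0.        ,  0.        ,  0.        ,  1.        ]])}
side {'mtx': array([[459.78779607,   0.        , 252.73304113],
       [  0.        , 459.78779607, 190.17255476],
       [  0.        ,   0.        ,   1.        ]]), 'camera_from_world': array([[-0.73256267, -0.68035005, -0.02181175,  0.40405166],
       [ 0.36176199, -0.41626831,  0.83417562, -0.25676411],
       [-0.57661096,  0.60319525,  0.55106741, -0.79782494],
       [ 0.        ,  0.        ,  0.        ,  1.        ]])}
```

View pics/top0.png

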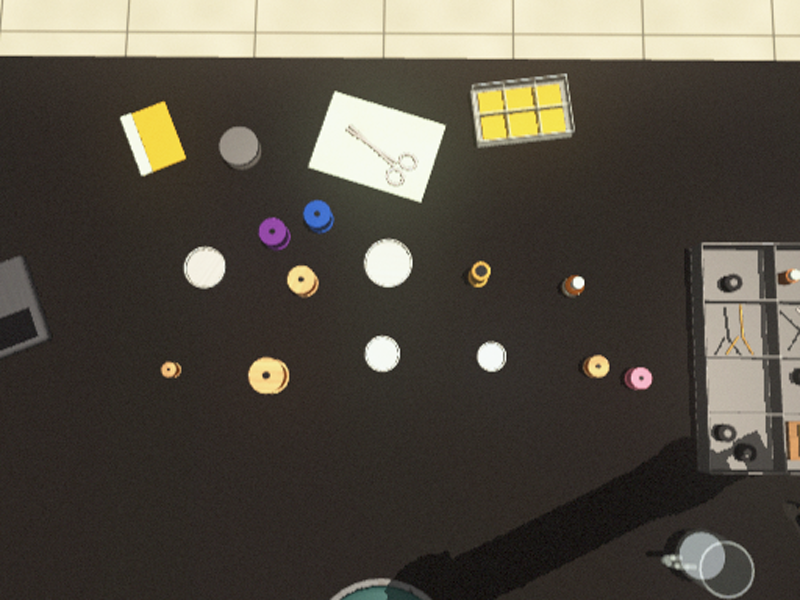

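View pics/side0.png

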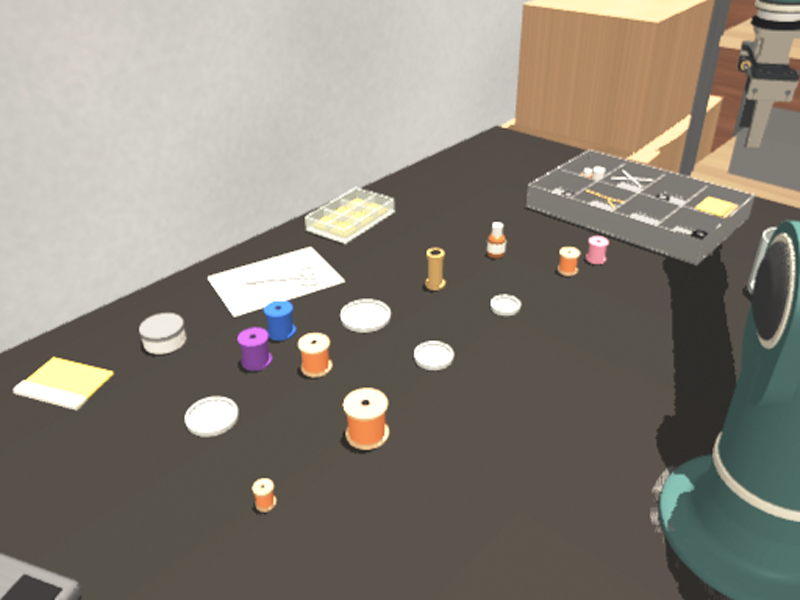

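The top view shows (800-px scale) tiny spool (171,370), large (267,375), medium (302,280) and small (597,366). The dishes are at (205,268), (388,263), (382,353) and (491,356). Possible confusions are the purple (274,232), blue (318,215) and pink (640,378) spools, the stacker (480,273) and the bottle (573,286). I choose the four spools with orange thread.

```bash
cat > h.py <<'E'
import cv2,numpy as np
from bench import *
def proj(n):
    m=camera_model(n);return m["mtx"]@np.diag([1,-1,-1.])@m["camera_from_world"][:3]
def tri(pt,ps):
    X=cv2.triangulatePoints(proj("top"),proj("side"),np.float64(pt).reshape(2,1),np.float64(ps).reshape(2,1))[:,0];return X[:3]/X[3]
def atz(n,p,z):
    P=proj(n);A=np.c_[P[:,:2],-np.array([p[0],p[1],1])];return np.linalg.solve(A,-(P[:,2]*z+P[:,3]))[:2]
def blob(im,seed,mask,r=30):
    # component of mask nearest seed -> convex hull ellipse centre
    k,l,st,c=cv2.connectedComponentsWithStats(mask.astype(np.uint8))
    ok=[i for i in range(1,k) if st[i,4]>12]
    i=min(ok,key=lambda i:np.linalg.norm(c[i]-seed))
    cn=cv2.findContours((l==i).astype(np.uint8),cv2.RETR_EXTERNAL,cv2.CHAIN_APPROX_NONE)[0][0]
    e=cv2.fitEllipse(cv2.convexHull(cn)) if len(cv2.convexHull(cn))>=5 else (c[i],(0,0),0)
    return np.array(e[0]),e[1],st[i,4]
def masks(im):
    h=cv2.cvtColor(im,cv2.COLOR_RGB2HSV).astype(int);H,S,V=h[...,0],h[...,1],h[...,2]
    return (V>150)&(S<160)&(S>45)&(H>9)&(H<30),(V>130)&(S<45)
E
python3 - <<'E'
from h import *
T={n:cv2.imread(f"{n}0_raw.png")[:,:,::-1].copy() for n in("top","side")}
M={n:masks(T[n]) for n in T}
S=dict(tiny=((169,369),(264,487)),large=((266,375),(366,403)),medium=((301,279),(314,341)),small=((597,365),(569,253)))
D=dict(tiny=((491,356),(506,305)),small=((382,353),(434,355)),medium=((205,268),(212,416)),large=((388,263),(366,316)))
for kind,Q,mi in(("spool",S,0),("dish",D,1)):
    for k,(a,b) in Q.items():
        r=[blob(T[n],(np.array(p)+.5)/1.5625-.5,M[n][mi]) for n,p in(("top",a),("side",b))]
        zz=dict(tiny=.03,small=.038,medium=.046,large=.054)[k] if mi==0 else .009
        print(kind,k,[(x[0].round(1),np.round(x[1],1),x[2]) for x in r],"tri",tri(r[0][0],r[1][0]).round(4),"top",atz("top",r[0][0],zz).round(4),"side",atz("side",r[1][0],zz).round(4))
for n,p in(("top",(480,271)),("top",(578,283))):print(atz("top",(np.array(p))/1.5625-.2,.062).round(3))
a=T["top"][160:260,90:270];b=T["top"][160:260,290:430]
cv2.imwrite("pics/c1.png",cv2.resize(np.hstack([a,b])[:,:,::-1],None,fx=2.5,fy=2.5,interpolation=2))
E
```

```text
spool tiny [(array([109.2, 236.2]), array([10.4, 12.5]), np.int32(86)), (array([167.8, 311.9]), array([12.6, 15. ]), np.int32(61))] tri [0.4392 0.343  0.0246] top [0.4379 0.3401] side [0.4365 0.3465]
spool large [(array([171.5, 240.2]), array([23.7, 26. ]), np.int32(461)), (array([233.5, 258.4]), array([21.8, 29.3]), np.int32(97))] tri [0.4308 0.1814 0.0495] top [0.4293 0.1793] side [0.4288 0.1859]
spool medium [(array([193.4, 179.4]), array([17.9, 20.6]), np.int32(274)), (array([200.4, 219.4]), array([14.5, 20.9]), np.int32(67))] tri [0.5828 0.1336 0.0428] top [0.5807 0.1316] side [0.5818 0.1375]
spool small [(array([382.5, 234. ]), array([13.4, 14.1]), np.int32(152)), (array([364.9, 162.2]), array([10.2, 15.1]), np.int32(42))] tri [ 0.451  -0.3382  0.0342] top [ 0.4509 -0.3372] side [ 0.4477 -0.3322]
dish tiny [(array([314.3, 227.7]), array([18.6, 19.1]), np.int32(284)), (array([322.9, 194.7]), array([14.3, 20.4]), np.int32(232))] tri [ 0.4668 -0.1724  0.0055] top [ 0.4659 -0.1725] side [ 0.4646 -0.1674]
dish small [(array([244.4, 226. ]), array([22.1, 23.1]), np.int32(411)), (array([277.1, 227. ]), array([19.7, 25.9]), np.int32(405))] tri [0.4689 0.005  0.005 ] top [0.4682 0.0044] side [0.4662 0.0093]
dish medium [(array([130.5, 170.7]), array([25.9, 27. ]), np.int32(558)), (array([134.9, 265.9]), array([25.5, 35.4]), np.int32(723))] tri [0.6081 0.3019 0.0043] top [0.6074 0.3005] side [0.6034 0.3044]
dish large [(array([248.1, 167.8]), array([30.6, 31. ]), np.int32(756)), (array([233.4, 201.4]), array([22.1, 33.1]), np.int32(584))] tri [ 0.619  -0.0023  0.0044] top [ 0.6179 -0.0028] side [0.6146 0.0025]
[ 0.596 -0.15 ]
[ 0.579 -0.303]
```

View pics/c1.png

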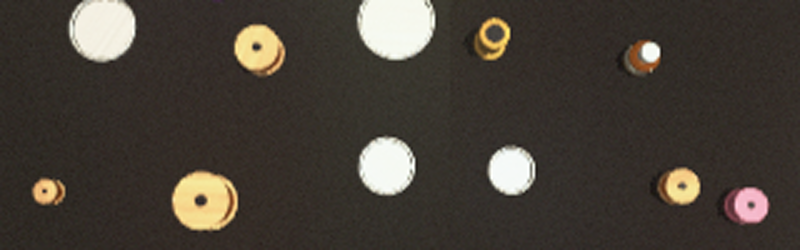

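The close crop confirms the choice: four orange-thread spools, and the pink one stands alone beside the small spool (at the lower right). The triangulated heights are about 4 mm low, and so equally for dishes and spools, which is good enough. I'm setting out for the small spool first, with the jaws along world x.

```bash
cat >> h.py <<'E'
from scipy.spatial.transform import Rotation as Rn
def shift(*targets):
    s=observe();R=Rn.from_quat(s["tcp_rot"]);G=Rn.from_matrix(np.array([[0,1,0],[1,0,0],[0,0,-1.]]))
    print("turn",(R.inv()*G).as_rotvec().round(3),"gap",round(s["finger_gap"],4),"t",round(s["t"],2))
    for t in targets:print(t,"->",(R.inv().apply(np.array(t)-s["position"])*1000).round(1))
E
python3 -c "
from h import *
shift((.449,-.335,.214),(.449,-.335,.1))"
```

```text
turn [-1.000e-03 -1.000e-03 -1.118e+00] gap 0.0921 t 0.1
(0.449, -0.335, 0.214) -> [ 2.573e+02 -1.519e+02 -1.000e-01]
(0.449, -0.335, 0.1) -> [ 257.3 -151.7  113.9]
```

```bash
R='[[0,0,-1.118],[257,-152,0],-1]'; python3 -m creep '[[[0,0,-1.118],[257,-152,0],-1],[[0,0,-1.118],[257,-152,0],-1],[[0,0,-1.118],[257,-152,0],-1],[[0,0,-1.118],[257,-152,0],-1],[[0,0,-1.118],[257,-152,0],-1],[[0,0,-1.118],[257,-152,0],-1],[[0,0,-1.118],[257,-152,0],-1],[[0,0,-1.118],[257,-152,40],-1],[[0,0,-1.118],[257,-152,80],-1],[[0,0,-1.118],[257,-152,114],-1],[[0,0,-1.118],[257,-152,114],-1],[[0,0,-1.118],[257,-152,114],-1]]' 20
python3 - <<'E'
from h import *
shift((.449,-.335,.011));print(observe()["qpos"].round(2))
a=camera("side");b=camera("top")
a=cv2.resize(a[60:210,290:440],(400,400),interpolation=2);b=cv2.resize(b[160:290,320:450],(400,400),interpolation=2)
cv2.imwrite("pics/c2.png",np.hstack([a,b])[:,:,::-1])
E
```

```text
t: 1.3
position: [0.449, -0.3353, 0.1007]
tcp_rot: [0.707, 0.707, 0.0, -0.001]
contact_force: [0.5, -0.6, 1.4]
finger_gap: 0.0915
turn [-0.001 -0.001  0.   ] gap 0.0915 t 1.3
(0.449, -0.335, 0.011) -> [ 0.2  0.1 89.7]
[ 0.82  0.49 -0.31  1.9   0.2   0.79  0.41]
```

View pics/c2.png

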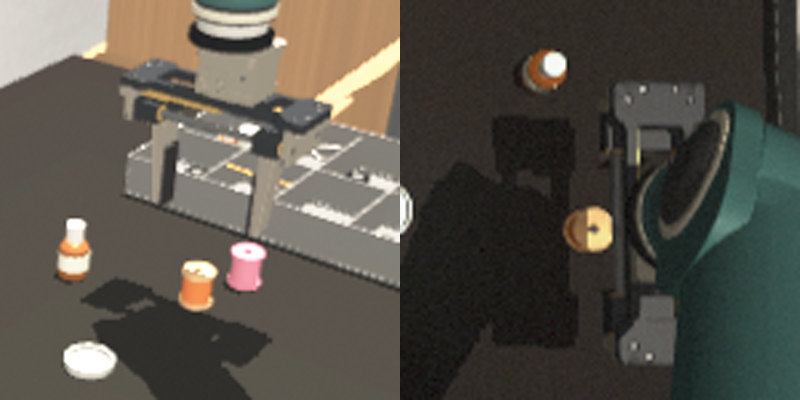

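The close view shows the gripper above the orange spool (side crop (198,285)), with the fingers along world x. Pink is clear at (245,265). Checking the TCP projection against the fingertips.

```bash
python3 - <<'E'
from h import *
def px(n,X):
    p=proj(n)@np.r_[X,1];return p[:2]/p[2]
for X in((.449-.046,-.335,.1),(.449+.046,-.335,.1)):
    p=px("side",X);print("side crop",((p-[290,60])/.375).round(0))
for X in((.449,-.335,.038),(.449,-.335,0)):
    p=px("side",X);print("side spool",((p-[290,60])/.375).round(0));p=px("top",X);print("top",((p-[320,160])/.325).round(0))
E
```

```text
side crop [249. 231.]
side crop [167. 202.]
side spool [200. 271.]
top [190. 230.]
side spool [196. 303.]
top [179. 232.]
```

Fingertip projection agrees with the picture within 2 mm. Descend and grip.

```bash
python3 -m creep '[[[0,0,0],[0,0,45],-1],[[0,0,0],[0,0,75],-1],[[0,0,0],[0,0,89],-1],[[0,0,0],[0,0,89],-1],[[0,0,0],[0,0,89],1],[[0,0,0],[0,0,89],1],[[0,0,0],[0,0,89],1],[[0,0,0],[0,0,89],1],[[0,0,0],[0,0,89],1],[[0,0,0],[0,0,89],1],[[0,0,0],[0,0,89],1],[[0,0,0],[0,0,89],1]]' 15
python3 -c "
from h import *
shift((.449,-.335,.12),(.467,.007,.12),(.467,.007,.0165))"
```

```text
t: 2.6
position: [0.4491, -0.3354, 0.0116]
tcp_rot: [0.707, 0.707, 0.0, 0.0]
contact_force: [-0.2, 0.2, 1.0]
finger_gap: 0.0332
turn [0. 0. 0.] gap 0.0332 t 2.6
(0.449, -0.335, 0.12) -> [ 4.000e-01 -1.000e-01 -1.084e+02]
(0.467, 0.007, 0.12) -> [ 342.4   17.9 -108.4]
(0.467, 0.007, 0.0165) -> [342.4  17.9  -4.9]
```

Gripped (33 mm). Lift and carry.

```bash
python3 -m creep '[[[0,0,0],[0,0,-30],1],[[0,0,0],[0,0,-70],1],[[0,0,0],[20,0,-105],1],[[0,0,0],[60,2,-108],1],[[0,0,0],[105,5,-108],1],[[0,0,0],[150,8,-108],1],[[0,0,0],[195,11,-108],1],[[0,0,0],[240,13,-108],1],[[0,0,0],[285,15,-108],1],[[0,0,0],[322,17,-108],1],[[0,0,0],[342,18,-108],1],[[0,0,0],[342,18,-108],1]]'
python3 - <<'E'
from h import *
shift((.467,.007,.03),(.467,.007,.0155))
a=camera("side");b=camera("top")
a=cv2.resize(a[130:280,200:350],(400,400),interpolation=2);b=cv2.resize(b[160:290,180:310],(400,400),interpolation=2)
cv2.imwrite("pics/c3.png",np.hstack([a,b])[:,:,::-1])
E
```

```text
t: 3.8
position: [0.4669, 0.0099, 0.1197]
tcp_rot: [0.705, 0.709, 0.0, -0.0]
contact_force: [-0.0, 0.1, -0.7]
finger_gap: 0.033
turn [ 0.    -0.001  0.006] gap 0.033 t 3.8
(0.467, 0.007, 0.03) -> [-3.   0.1 89.7]
(0.467, 0.007, 0.0155) -> [-3.000e+00  1.000e-01  1.042e+02]
```

View pics/c3.png

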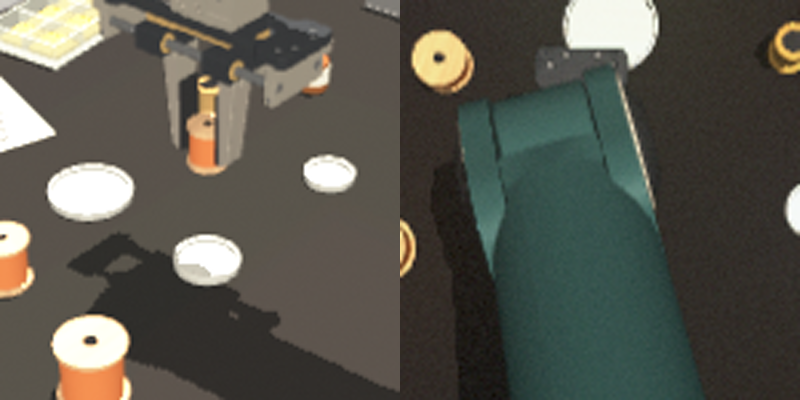

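The spool hangs upright above the small dish. Lower, release and rise.

```bash
python3 -m creep '[[[0,0,0],[0,0,40],1],[[0,0,0],[0,0,75],1],[[0,0,0],[0,0,95],1],[[0,0,0],[0,0,102],1],[[0,0,0],[0,0,104],1],[[0,0,0],[0,0,104.5],1],[[0,0,0],[0,0,104.5],1],[[0,0,0],[0,0,104.5],-0.3],[[0,0,0],[0,0,104.5],-1],[[0,0,0],[0,0,104.5],-1],[[0,0,0],[0,0,104.5],-1],[[0,0,0],[0,0,85],-1]]'
python3 -c "
from h import *
shift((.467,.007,.12),(.429,.1825,.12),(.429,.1825,.012))"
```

```text
t: 5.1
position: [0.4653, 0.0066, 0.0333]
tcp_rot: [0.707, 0.707, -0.001, -0.001]
contact_force: [0.2, 0.3, -0.1]
finger_gap: 0.0705
turn [-0.004  0.     0.   ] gap 0.0705 t 5.1
(0.467, 0.007, 0.12) -> [  0.4   1.4 -86.7]
(0.429, 0.1825, 0.12) -> [176.  -36.6 -86.6]
(0.429, 0.1825, 0.012) -> [176.  -36.1  21.4]
```

```bash
python3 -m creep '[[[0,0,0],[0,0,-40],-1],[[0,0,0],[0,0,-80],-1],[[0,0,0],[30,-6,-85],-1],[[0,0,0],[75,-16,-85],-1],[[0,0,0],[120,-26,-85],-1],[[0,0,0],[160,-35,-85],-1],[[0,0,0],[175.5,-38,-85],-1],[[0,0,0],[175.5,-38,-85],-1],[[0,0,0],[175.5,-38,-85],-1]]'
python3 - <<'E'
from h import *
shift((.429,.1825,.012))
a=camera("side");b=camera("top")
a=cv2.resize(a[130:330,150:350],(400,400),interpolation=2);b=cv2.resize(b[140:270,130:260],(400,400),interpolation=2)
cv2.imwrite("pics/c4.png",np.hstack([a,b])[:,:,::-1])
E
```

```text
t: 6.0
position: [0.429, 0.1814, 0.1194]
tcp_rot: [0.707, 0.707, -0.0, 0.0]
contact_force: [-0.5, -0.7, -0.0]
finger_gap: 0.0917
turn [-0.     0.001  0.   ] gap 0.0917 t 6.0
(0.429, 0.1825, 0.012) -> [1.200e+00 1.000e-01 1.074e+02]
```

View pics/c4.png

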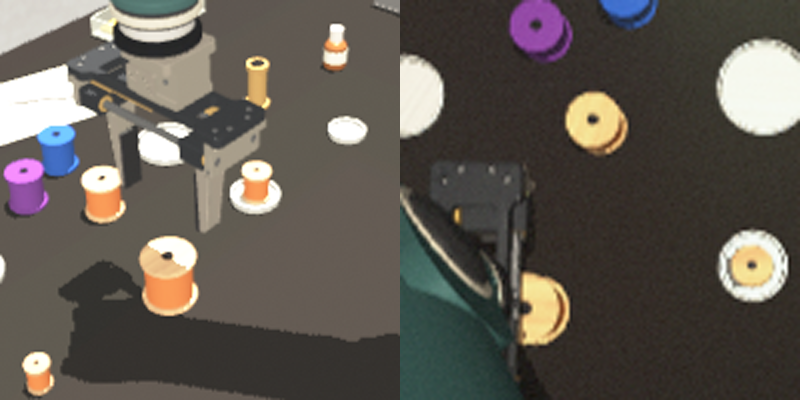

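The small spool stands well centred in its dish (top crop (752,265)). The large spool is below the gripper (side crop (168,280)). Descend and grip.

```bash
python3 -m creep '[[[0,0,0],[0,0,45],-1],[[0,0,0],[0,0,85],-1],[[0,0,0],[0,0,107],-1],[[0,0,0],[0,0,107],-1],[[0,0,0],[0,0,107],1],[[0,0,0],[0,0,107],1],[[0,0,0],[0,0,107],1],[[0,0,0],[0,0,107],1],[[0,0,0],[0,0,107],1],[[0,0,0],[0,0,107],1]]' 20
python3 -c "
from h import *
shift((.429,.1825,.14),(.616,0,.14),(.616,0,.0155))"
```

```text
t: 7.1
position: [0.4298, 0.1822, 0.0133]
tcp_rot: [0.707, 0.707, 0.001, 0.001]
contact_force: [-0.4, -1.0, 6.6]
finger_gap: 0.0551
turn [ 0.002 -0.    -0.   ] gap 0.0551 t 7.1
(0.429, 0.1825, 0.14) -> [   0.3   -0.6 -126.7]
(0.616, 0, 0.14) -> [-182.1  186.5 -126.4]
(0.616, 0, 0.0155) -> [-182.2  186.2   -1.9]
```

```bash
python3 -m creep '[[[0,0,0],[0,0,-30],1],[[0,0,0],[0,0,-70],1],[[0,0,0],[0,0,-110],1],[[0,0,0],[-20,20,-127],1],[[0,0,0],[-50,50,-127],1],[[0,0,0],[-80,82,-127],1],[[0,0,0],[-110,113,-127],1],[[0,0,0],[-140,144,-127],1],[[0,0,0],[-168,174,-127],1],[[0,0,0],[-182,187,-127],1],[[0,0,0],[-182,187,-127],1],[[0,0,0],[-182,187,-127],1]]'
python3 - <<'E'
from h import *
shift((.616,0,.03),(.616,0,.016))
a=camera("side")
cv2.imwrite("pics/c5.png",cv2.resize(a[90:290,130:330],(500,500),interpolation=2)[:,:,::-1])
E
```

```text
t: 8.3
position: [0.615, 0.0007, 0.1389]
tcp_rot: [0.707, 0.707, -0.0, -0.001]
contact_force: [-0.6, 1.6, -1.1]
finger_gap: 0.0548
turn [-0.002 -0.001  0.   ] gap 0.0548 t 8.3
(0.616, 0, 0.03) -> [ -0.8   1.2 108.9]
(0.616, 0, 0.016) -> [ -0.8   1.2 122.9]
```

View pics/c5.png

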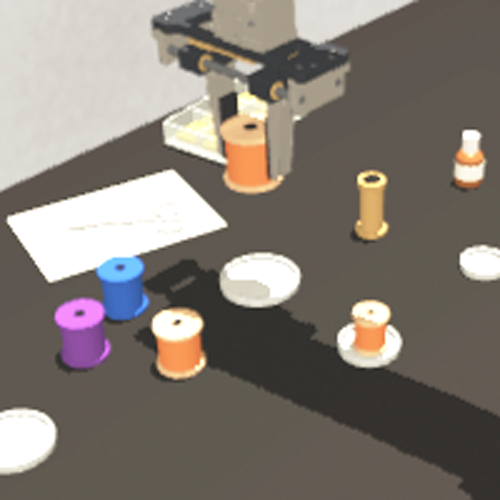

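```bash
python3 -m creep '[[[0,0,0],[0,0,45],1],[[0,0,0],[0,0,85],1],[[0,0,0],[0,0,110],1],[[0,0,0],[0,0,119],1],[[0,0,0],[0,0,123],1],[[0,0,0],[0,0,124],1],[[0,0,0],[0,0,124],1]]'
python3 -m creep '[[[0,0,0],[0,0,0],-0.5],[[0,0,0],[0,0,0],-1],[[0,0,0],[0,0,0],-1],[[0,0,0],[0,0,0],-1],[[0,0,0],[0,0,-40],-1],[[0,0,0],[0,0,-80],-1],[[0,0,0],[0,0,-95],-1],[[0,0,0],[0,0,-95],-1]]'
python3 -c "
from h import *
shift((.581,.1345,.11),(.581,.1345,.012))"
```

```text
t: 9.05
position: [0.6162, 0.0011, 0.0166]
tcp_rot: [0.707, 0.708, 0.001, 0.0]
contact_force: [-0.5, -0.1, -0.9]
finger_gap: 0.0547
t: 9.85
position: [0.6177, 0.0001, 0.1131]
tcp_rot: [0.707, 0.707, 0.002, 0.002]
contact_force: [0.2, -0.3, 0.7]
finger_gap: 0.0917
turn [ 0.005  0.    -0.   ] gap 0.0917 t 9.85
(0.581, 0.1345, 0.11) -> [134.4 -36.8   2.8]
(0.581, 0.1345, 0.012) -> [134.5 -37.3 100.8]
```

```bash
python3 -m creep '[[[0,0,0],[45,-12,0],-1],[[0,0,0],[90,-24,0],-1],[[0,0,0],[125,-33,0],-1],[[0,0,0],[134.5,-35.5,0],-1],[[0,0,0],[134.5,-35.5,0],-1],[[0,0,0],[134.5,-35.5,0],-1],[[0,0,0],[134.5,-35.5,0],-1]]'
python3 - <<'E'
from h import *
shift((.581,.1345,.012))
a=camera("side")
cv2.imwrite("pics/c6.png",cv2.resize(a[90:290,130:330],(500,500),interpolation=2)[:,:,::-1])
E
```

```text
t: 10.55
position: [0.5809, 0.132, 0.1098]
tcp_rot: [0.708, 0.706, -0.001, 0.0]
contact_force: [-0.5, -0.2, -0.3]
finger_gap: 0.0923
turn [-0.001  0.001 -0.003] gap 0.0923 t 10.55
(0.581, 0.1345, 0.012) -> [ 2.7  0.2 97.8]
```

View pics/c6.png

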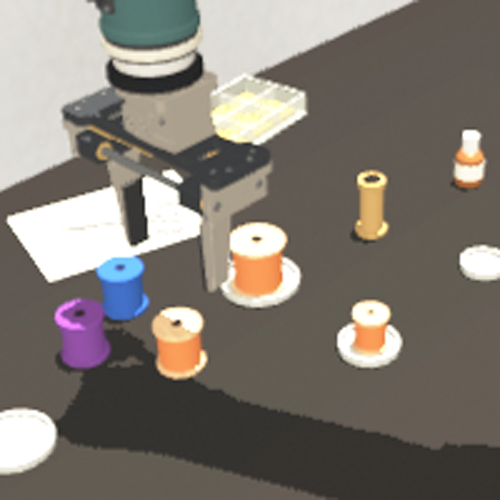

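The large spool stands in its dish. The medium spool (178,340) is below the gripper, with blue and purple clear of the fingers.

```bash
python3 -m creep '[[[0,0,0],[0.5,0,45],-1],[[0,0,0],[0.5,0,80],-1],[[0,0,0],[0.5,0,98],-1],[[0,0,0],[0.5,0,98],-1],[[0,0,0],[0.5,0,98],1],[[0,0,0],[0.5,0,98],1],[[0,0,0],[0.5,0,98],1],[[0,0,0],[0.5,0,98],1],[[0,0,0],[0.5,0,98],1],[[0,0,0],[0.5,0,98],1],[[0,0,0],[0.5,0,98],1]]' 20
python3 -c "
from h import *
shift((.581,.1345,.14),(.6055,.3025,.14),(.6055,.3025,.0155))"
```

```text
t: 11.7
position: [0.581, 0.1352, 0.013]
tcp_rot: [0.707, 0.707, 0.0, 0.0]
contact_force: [0.0, -0.0, 3.0]
finger_gap: 0.0436
turn [ 0.001 -0.    -0.   ] gap 0.0436 t 11.7
(0.581, 0.1345, 0.14) -> [  -0.6    0.2 -127. ]
(0.6055, 0.3025, 0.14) -> [ 167.4   24.6 -126.9]
(0.6055, 0.3025, 0.0155) -> [167.3  24.5  -2.4]
```

```bash
python3 -m creep '[[[0,0,0],[0,0,-30],1],[[0,0,0],[0,0,-70],1],[[0,0,0],[0,0,-110],1],[[0,0,0],[20,3,-127],1],[[0,0,0],[60,9,-127],1],[[0,0,0],[100,15,-127],1],[[0,0,0],[140,21,-127],1],[[0,0,0],[162,24,-127],1],[[0,0,0],[167.5,24.5,-127],1],[[0,0,0],[167.5,24.5,-127],1],[[0,0,0],[167.5,24.5,-127],1],[[0,0,0],[167.5,24.5,-127],1]]'
python3 - <<'E'
from h import *
shift((.6055,.3025,.016))
a=camera("side")
cv2.imwrite("pics/c7.png",cv2.resize(a[120:320,50:250],(500,500),interpolation=2)[:,:,::-1])
E
```

```text
t: 12.9
position: [0.6055, 0.3001, 0.1395]
tcp_rot: [0.708, 0.706, -0.001, 0.001]
contact_force: [0.9, -0.5, -0.1]
finger_gap: 0.0439
turn [-0.     0.001 -0.003] gap 0.0439 t 12.9
(0.6055, 0.3025, 0.016) -> [  2.5  -0.  123.5]
```

View pics/c7.png

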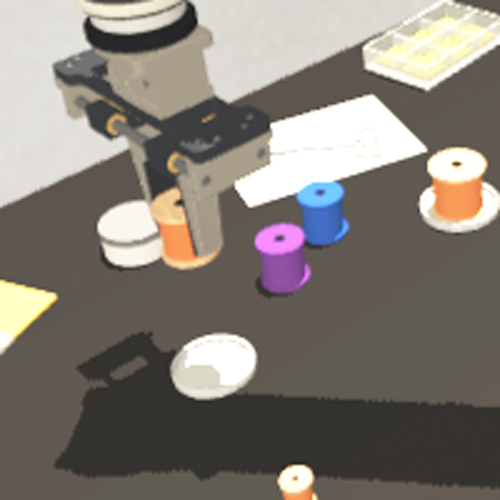

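```bash
python3 -m creep '[[[0,0,0],[0.5,0,45],1],[[0,0,0],[0.5,0,85],1],[[0,0,0],[0.5,0,110],1],[[0,0,0],[0.5,0,119],1],[[0,0,0],[0.5,0,123],1],[[0,0,0],[0.5,0,124],1],[[0,0,0],[0.5,0,124],1]]'
python3 -m creep '[[[0,0,0],[0,0,0],-0.5],[[0,0,0],[0,0,0],-1],[[0,0,0],[0,0,0],-1],[[0,0,0],[0,0,0],-1],[[0,0,0],[0,0,-40],-1],[[0,0,0],[0,0,-80],-1],[[0,0,0],[0,0,-95],-1],[[0,0,0],[0,0,-95],-1]]'
python3 -c "
from h import *
shift((.437,.343,.1),(.437,.343,.011))"
```

```text
t: 13.65
position: [0.6061, 0.3035, 0.0172]
tcp_rot: [0.707, 0.707, 0.001, 0.0]
contact_force: [-0.9, 0.0, -0.2]
finger_gap: 0.0437
t: 14.45
position: [0.6065, 0.304, 0.1134]
tcp_rot: [0.707, 0.707, 0.002, 0.001]
contact_force: [-0.2, 0.5, -0.6]
finger_gap: 0.0921
turn [ 0.005 -0.002 -0.   ] gap 0.0921 t 14.45
(0.437, 0.343, 0.1) -> [  38.9 -169.6   12.7]
(0.437, 0.343, 0.011) -> [  38.7 -170.   101.7]
```

```bash
python3 -m creep '[[[0,0,0],[10,-40,0],-1],[[0,0,0],[20,-85,0],-1],[[0,0,0],[30,-130,0],-1],[[0,0,0],[38,-162,0],-1],[[0,0,0],[39.5,-168.5,20],-1],[[0,0,0],[39.5,-168.5,45],-1],[[0,0,0],[39.5,-168.5,52],-1],[[0,0,0],[39.5,-168.5,52],-1],[[0,0,0],[39.5,-168.5,52],-1],[[0,0,0],[39.5,-168.5,52],-1]]'
python3 - <<'E'
from h import *
shift((.437,.343,.011))
a=camera("side");b=camera("top")
a=cv2.resize(a[200:360,70:230],(400,400),interpolation=2);b=cv2.resize(b[130:290,60:220],(400,400),interpolation=2)
cv2.imwrite("pics/c8.png",np.hstack([a,b])[:,:,::-1])
E
```

```text
t: 15.45
position: [0.4371, 0.3428, 0.0591]
tcp_rot: [0.707, 0.707, 0.001, 0.0]
contact_force: [0.0, 0.0, -0.2]
finger_gap: 0.0917
turn [ 0.001 -0.001 -0.001] gap 0.0917 t 15.45
(0.437, 0.343, 0.011) -> [ 0.1 -0.2 48.1]
```

View pics/c8.png

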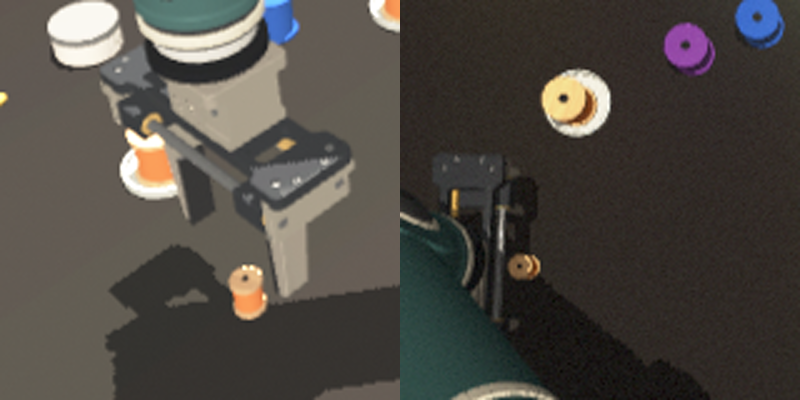

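The medium spool is in its dish, and the tiny one (side crop (247,292)) is between the fingers. Descend and grip gently.

```bash
python3 -m creep '[[[0,0,0],[0,0,30],-1],[[0,0,0],[0,0,48],-1],[[0,0,0],[0,0,48],-1],[[0,0,0],[0,0,48],1],[[0,0,0],[0,0,48],1],[[0,0,0],[0,0,48],1],[[0,0,0],[0,0,48],1],[[0,0,0],[0,0,48],1],[[0,0,0],[0,0,48],1],[[0,0,0],[0,0,48],1],[[0,0,0],[0,0,48],1],[[0,0,0],[0,0,48],1]]' 10
python3 -c "
from h import *
shift((.437,.343,.14),(.465,-.17,.14),(.465,-.17,.0145))"
```

```text
t: 16.75
position: [0.4365, 0.3426, 0.0105]
tcp_rot: [0.707, 0.707, -0.0, 0.0]
contact_force: [0.5, -0.3, -0.9]
finger_gap: 0.0236
turn [ 0.  0. -0.] gap 0.0236 t 16.75
(0.437, 0.343, 0.14) -> [   0.4    0.5 -129.5]
(0.465, -0.17, 0.14) -> [-512.6   28.5 -129.5]
(0.465, -0.17, 0.0145) -> [-512.6   28.5   -4. ]
```

```bash
python3 -m creep '[[[0,0,0],[0,0,-30],1],[[0,0,0],[0,0,-70],1],[[0,0,0],[0,0,-110],1],[[0,0,0],[-20,2,-129],1],[[0,0,0],[-60,5,-129],1],[[0,0,0],[-105,8,-129],1],[[0,0,0],[-150,11,-129],1],[[0,0,0],[-195,13,-129],1],[[0,0,0],[-240,15,-129],1],[[0,0,0],[-275,16,-129],1],[[0,0,0],[-290,17,-129],1],[[0,0,0],[-290,17,-129],1]]'
python3 -m creep '[[[0,0,0],[-30,2,0],1],[[0,0,0],[-75,4,0],1],[[0,0,0],[-120,6,0],1],[[0,0,0],[-165,9,0],1],[[0,0,0],[-200,11,0],1],[[0,0,0],[-218,11.5,0],1],[[0,0,0],[-222.5,11.5,0],1],[[0,0,0],[-222.5,11.5,0],1],[[0,0,0],[-222.5,11.5,0],1],[[0,0,0],[-222.5,11.5,0],1]]'
python3 - <<'E'
from h import *
shift((.465,-.17,.0145))
a=camera("side")
cv2.imwrite("pics/c9.png",cv2.resize(a[80:230,240:390],(500,500),interpolation=2)[:,:,::-1])
E
```

```text
t: 17.95
position: [0.4535, 0.05, 0.1395]
tcp_rot: [0.709, 0.705, -0.0, 0.0]
contact_force: [0.0, 0.2, -0.6]
finger_gap: 0.023
t: 18.95
position: [0.4652, -0.168, 0.1396]
tcp_rot: [0.706, 0.708, 0.0, -0.0]
contact_force: [0.6, -0.8, 0.3]
finger_gap: 0.0231
turn [-0.    -0.     0.003] gap 0.0231 t 18.95
(0.465, -0.17, 0.0145) -> [ -2.   -0.2 125.1]
```

View pics/c9.png

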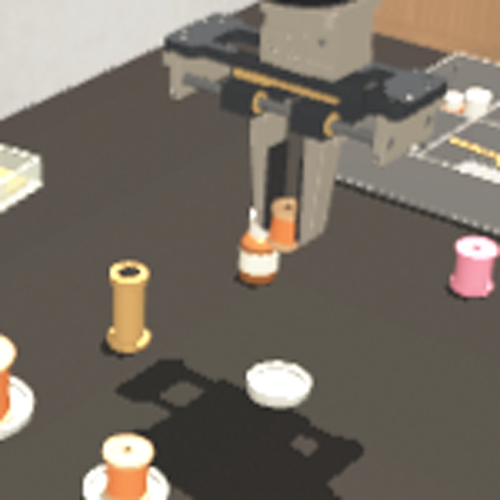

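```bash
python3 -m creep '[[[0,0,0],[0,0,45],1],[[0,0,0],[0,0,85],1],[[0,0,0],[0,0,110],1],[[0,0,0],[0,0,119],1],[[0,0,0],[0,0,123],1],[[0,0,0],[0,0,125],1],[[0,0,0],[0,0,125],1],[[0,0,0],[0,0,125],1]]'
python3 -m creep '[[[0,0,0],[0,0,0],0.2],[[0,0,0],[0,0,0],-0.3],[[0,0,0],[0,0,0],-0.6],[[0,0,0],[0,0,0],-0.6],[[0,0,0],[0,0,-40],-0.6],[[0,0,0],[0,0,-80],-0.6],[[0,0,0],[0,0,-120],-0.6],[[0,0,0],[0,0,-140],-0.6],[[0,0,0],[-45,-40,-160],-0.6],[[0,0,0],[-90,-70,-160],-0.6],[[0,0,0],[-135,-90,-160],-0.6],[[0,0,0],[-180,-100,-160],-0.6]]'
python3 -m creep '[[[0,0,0],[-40,-20,-20],-1],[[0,0,0],[-80,-40,-20],-1],[[0,0,0],[-120,-60,-20],-1],[[0,0,0],[-120,-60,-20],-1],[[0,0,0],[-120,-60,-20],-1],[[0,0,0],[-120,-60,-20],-1]]'
python3 - <<'E'
from h import *
a=camera("side");b=camera("top");cv2.imwrite("top1_raw.png",b[:,:,::-1]);cv2.imwrite("side1_raw.png",a[:,:,::-1])
a=cv2.resize(a[100:340,100:400],(500,400),interpolation=2);b=cv2.resize(b[120:280,90:430],(800,376),interpolation=2)
cv2.imwrite("pics/s1.png",a[:,:,::-1]);cv2.imwrite("pics/t1.png",b[:,:,::-1])
T={n:cv2.imread(f"{n}1_raw.png")[:,:,::-1].copy() for n in("top","side")}
D=dict(tiny=(.465,-.17,.033),small=(.467,.007,.041),medium=(.6055,.3025,.049),large=(.616,0,.057))
for k,X in D.items():
    for n in T:
        p=proj(n)@np.r_[X,1];p=p[:2]/p[2];r=blob(T[n],p,masks(T[n])[0]);
        q=atz(n,r[0],X[2]);print(k,n,r[1],q.round(4),"off mm",((q-X[:2])*1000).round(1))
E
```

```text
t: 19.8
position: [0.4658, -0.1702, 0.0156]
tcp_rot: [0.707, 0.707, 0.0, 0.001]
contact_force: [-0.2, -0.3, -0.5]
finger_gap: 0.0229
t: 21.0
position: [0.3664, -0.34, 0.1752]
tcp_rot: [0.707, 0.707, -0.0, 0.0]
contact_force: [1.6, -0.4, 0.2]
finger_gap: 0.0735
t: 21.6
position: [0.309, -0.4574, 0.1943]
tcp_rot: [0.707, 0.708, 0.0, -0.0]
contact_force: [0.8, -0.2, -0.3]
finger_gap: 0.0918
tiny top (8.810392379760742, 9.16938591003418) [ 0.4666 -0.1677] off mm [1.6 2.3]
tiny side (12.204719543457031, 15.278334617614746) [ 0.4588 -0.1525] off mm [-6.2 17.5]
small top (13.456944465637207, 14.269042015075684) [0.4663 0.0042] off mm [-0.7 -2.8]
small side (17.821720123291016, 23.636417388916016) [0.4542 0.0226] off mm [-12.8  15.6]
medium top (19.106365203857422, 22.768434524536133) [0.6022 0.297 ] off mm [-3.3 -5.5]
medium side (27.57570457458496, 32.18276596069336) [0.583  0.3162] off mm [-22.5  13.7]
large top (22.11430549621582, 25.14558982849121) [0.6113 0.0007] off mm [-4.7  0.7]
large side (19.023128509521484, 25.85447883605957) [0.6039 0.009 ] off mm [-12.1   9. ]
```

View pics/s1.png

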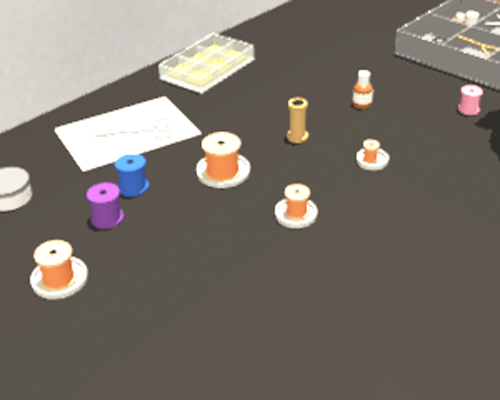

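View pics/t1.png

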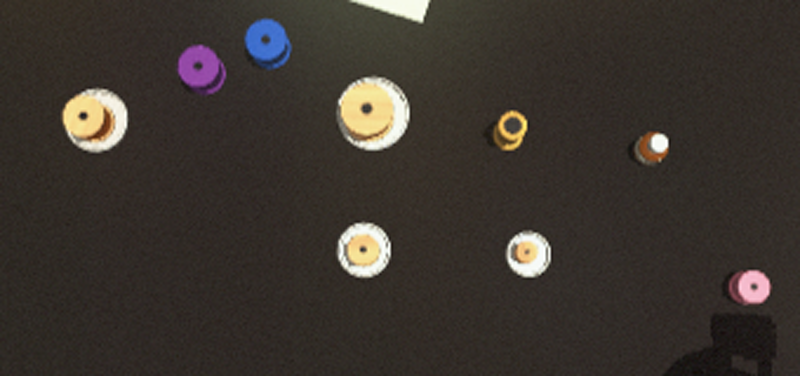

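All four look upright in their dishes. The side masks merged with the white dishes and are invalid, so I'm re-measuring from the flange holes in both views.

```bash
python3 - <<'E'
from h import *
T={n:cv2.imread(f"{n}1_raw.png",0).astype(float) for n in("top","side")}
D=dict(tiny=(.465,-.17,.033),small=(.467,.007,.041),medium=(.6055,.3025,.049),large=(.616,0,.057))
C=dict(top=dict(tiny=(.4659,-.1725),small=(.4682,.0044),medium=(.6074,.3005),large=(.6179,-.0028)),side=dict(tiny=(.4646,-.1674),small=(.4662,.0093),medium=(.6034,.3044),large=(.6146,.0025)))
h=dict(top=dict(small=(362,250),tiny=(526,252),medium=(83,116),large=(366,108)),side=dict(tiny=(371,144.5),small=(296,189.5),medium=(53,251.5),large=(221,142)))
for k,X in D.items():
    pp=[]
    for n in T:
        s=np.array(h[n][k])*([.425,.4255] if n=="top" else .6)+([90,120] if n=="top" else [100,100])-.3
        x,y=s.round().astype(int);w=T[n][y-2:y+3,x-2:x+3];W=(np.percentile(w,75)-w).clip(0)
        g=np.mgrid[-2:3,-2:3];p=np.array([x+(W*g[1]).sum()/W.sum(),y+(W*g[0]).sum()/W.sum()]);pp.append(p)
        print(k,n,s.round(1),p.round(1),"spool-dish mm",((atz(n,p,X[2])-C[n][k])*1000).round(1),end=" | ")
    print("tri z",tri(*pp).round(4))
E
```

```text
tiny top [313.2 226.9] [313.3 226.8] spool-dish mm [1.  4.9] | tiny side [322.3 186.4] [322.3 185.8] spool-dish mm [ 5.1 -1.7] | tri z [ 0.4674 -0.167   0.0349]
small top [243.6 226.1] [243.8 225.6] spool-dish mm [-0.6 -0. ] | small side [277.3 213.4] [277.7 214.1] spool-dish mm [ 3.3 -5.5] | tri z [0.468  0.0047 0.0422]
medium top [125.  169.1] [124.9 168.8] spool-dish mm [-2.1  2.7] | medium side [131.5 250.6] [131.5 250.7] spool-dish mm [ 1.8 -0.7] | tri z [0.6055 0.3034 0.0486]
large top [245.2 165.7] [245.4 165.7] spool-dish mm [-3.2  4.9] | large side [232.3 184.9] [232.2 185.1] spool-dish mm [0.9 0.4] | tri z [0.6151 0.0025 0.0569]
```

```bash
python3 - <<'E'
from h import *
a,b=cv2.imread("top0_raw.png",0),cv2.imread("top1_raw.png",0)
for n,(x,y) in dict(stacker=(307,174),bottle=(367,182)).items():
    r=cv2.matchTemplate(b[y-20:y+21,x-20:x+21],a[y-12:y+13,x-12:x+13],cv2.TM_CCOEFF_NORMED);print(n,r.max().round(3),np.array(cv2.minMaxLoc(r)[3])-8)
print(finish_job())
E
```

```text
stacker 0.998 [0 0]
bottle 0.998 [0 0]
the job is handed in; nothing more can be done
None
```

I put all four orange-thread spools into the dishes of their own size and handed the job in at about 22 s, with the arm withdrawn and touching nothing in the last pictures.

- **Placement:** in the last pictures, measured at the flange holes, each spool is within about 6 mm of its dish centre; the limit is 12 mm.
- **Height and tilt:** triangulated top heights were 35, 42, 49 and 57 mm from smallest to largest. Standing flat on the dish floor would give 33, 41, 49 and 57 mm. All four look upright; I judged tilt by eye and did not measure it.
- **Bottle and stacker:** both show zero pixel shift in the top view compared with the start.
- **Checks that failed or disagreed:**
  - An earlier check on the flange colour gave offsets of up to about 26 mm in the side view. I discarded it because the colour mask ran into the white dishes.
  - The top and side cameras disagree by up to about 7 mm on spool-to-dish offsets. This is more than the stated 2 mm calibration error, but still within the placing limit.

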